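# Set up the order display on its charging stand

## Robot

A 6-joint arm with a two-finger parallel gripper is mounted at the origin on the work surface. World frame = base frame: x ahead of the robot, y to its left, z up, the work surface at z = 0. Lengths are in m, angles in rad, forces in N, time in s.
With the tool pointing down it reaches from about 0.35 to 0.975 m from the base axis. Payload 4.9 kg.
Tool frame: the origin (TCP) lies midway between the tips of the shut fingers; the grasp point (between the pads) lies 19 mm behind it; z points along the fingers, y is the line along which they close (so a half turn about z gives the same grasp; the last joint's range is limited). The gripper opens to 85 mm and grips with 20 to 120 N. Pads are 22 mm wide; open, the fingers measure 114 mm over their backs; the gripper's body (76 mm by 85 mm) begins 54 mm behind the grasp point. The pads swing forward as they close: fully open they stand 13 mm farther back than shut.
Start: joints at [1.005, 0.053, 1.613, -0, 1.476, -0.119], TCP at [0.27, 0.564, 0.231] pointing down, gripper open.
Joint ranges: [-3.01, 3.01], [-1.01, 2.22], [0.06, 2.58], [-1.02, 4.17], [0.09, 2.62], [-3.14, 3.14]. Speed limits (rad/s): [2.57, 2.57, 3.14, 3.14, 3.14, 3.14].

## Interface

Orientations are given as a unit quaternion [w, x, y, z].
In Python, from plant import state, grab_frame, camera_info, job_done, spot_in, masks_of, pinpoint gives the robot as it stands.
- The arm moves only by the shell command python3 -m handwheel 'ROWS' [OPENING]. ROWS is JSON, a list that holds one entry, the list of rows, each a list of 6 numbers: the shift along the world's x, y, z in m, then the turn, a rotation vector about the world's x, y, z in degrees. In form: [[[tx, ty, tz, ax, ay, az], ...]]. A call has 1 to 20 rows; each row shifts and turns the commanded pose from where the row before left it; what a row does not reach is not made up. A row lasts 1/12 s, in which the tool goes at most 41.7 mm and 7.16 degrees, less where a joint would pass 70% of its speed; a pose out of reach is approached as far as the arm can. A call is refused whole if a number of a shift passes 0.0417 or a number of a turn 7.16, either way. A call with a gripper value outside its range is refused whole. OPENING is the opening, from 0 (shut) to 1 (fully open), set as the call begins (- or left out, the last holds). The fingers move at their own pace and stop on an object; the grip force is fixed at half the most. Time passes only in rows, so rows that do not move let the fingers close. It gives the time, the measured TCP pose, the force, the opening and the grip force at its end, in the units of the state.
- state(): the state, without advancing time (a new reading comes with each control period).
- grab_frame(name): name is "scene" or "top" or "wrist"; returns (picture, depth): 420x560x3 uint8, blue, green, red; 420x560 float32, m along the optical axis (not along the pixel's ray), 0 where there is no reading.
- camera_info(name): a dict with "fx", "fy", "cx", "cy" (pixels), "T" (4x4, takes a point from camera to world coordinates). Camera axes: x right, y up, looking along -z (the intrinsics and any distortion apply to the point x, -y, -z); pixel columns grow to the right and rows downward; lengths in m; the calibration is good to about 2 mm. The wrist camera is an equidistant fisheye: a pixel r from the principal point sees the ray r / f radians off the axis. A picture is of the moment at which its call begins: read the wrist's pose just before it. camera_info takes no time and is no camera call; for the wrist camera it gives the pose at the moment of the call.
- job_done(): hands the job in; it is judged then, once.
Trained networks look in the newest picture that a camera, given by its name, has taken for a name from the list of things; names that differ only in an ending like _2 or _b are one class to them, and where a whole thing is asked for, a point or a joint stands for the part that bears it (a point fixed in the world has none). Each returns a list of dicts, best first, with "conf" (0 to 1); they miss things now and then, are a little off and sometimes report something else, mostly with a low value. They report only what shows in the picture. A call takes as long as a camera call. They do not tell look-alikes from the thing itself.
- spot_in(camera, thing): "box" ([left, top, width, height] in pixels, round what is visible of it).
- masks_of(camera, thing): "region" (420x560 bool, what is visible of it) and "box" ([left, top, width, height] in pixels, round what is visible of it).
- pinpoint(camera, thing): "position" ([column, row] in pixels: a listed point, or the origin of a listed thing).
The state is a dict: "time": time; "joint_pos": joint angles; "joint_vel": joint speeds; "joint_efforts": joint torques, N m; "tool_pos": TCP position; "tool_rot": TCP orientation; "contact_force": force on the tool from outside, world axes, zero at the start; "ft_torque": the same for the moment, N m; "gripper_width": opening from 0.0 (shut) to 1.0 (fully open); "grasp_force": force on a finger pad.
Only numpy, scipy, OpenCV 4.12 (cv2) and the standard library are available. Lean on these libraries where they do the work, as an engineer would, in place of code of your own. Each camera call takes 0.05 s, during which the arm holds its last target. There are 200 camera calls.

## Task

Set up the order display on its charging stand. First swing the stand's wire prop leg up and over until it snaps against its stop and stays there, next fit the battery block, one end first and then rocked flat, fully home on the floor of the stand's bay, and finally take the display out of the rack and stand it in the stand's groove, centred and leaning back on the prop leg with its screen to the front. Leave the chopping board in its slot and everything else where it is.

Things in the scene. Friction and masses are not known exactly. Their poses are not given: they have to be found in the camera images.
- stand: the charging stand, a fixed flat aluminium block 210 (x) by 190 (y) by 34 mm high; origin under its centre, z up, its front is -x (towards the robot, yaw within 0.3 rad). From front to back on top: the bay, two separate lips, the groove, the prop leg's hinge lugs. The lips (8 mm thick, 14 mm high, at y 45 to 90 mm on each side, nothing between them) end at x = +29 mm; a rear rib 8 mm high begins at x = +55 mm; the groove is the flat top (z = 34 mm) between, 26 mm wide
- bay_floor (a point): centre of the bay's floor, 43.5 mm in front of the stand's origin, 12 mm above the counter; axes as the stand. The bay is an open rectangular pocket 104 (x) by 62 (y) by 22 mm deep, its rim level with the stand's top at z = 34 mm
- groove (a point): centre of the groove, on its floor: 42 mm behind the stand's origin, 34 mm above the counter. The display's lower edge stands here
- prop_hinge (a point): centre of the prop leg's hinge axis (along the stand's y), 77 mm behind the stand's origin, 60 mm above the counter; two lugs 9 mm thick, 12 mm to the front and back of the axis, 72 mm high, stand at y = +-54 mm; the spring, a 7 mm dark rod at y = +34 mm, runs from low behind it to the leg's left arm, 20 mm from the hinge
- prop_bar (a point): middle of the prop leg's cross bar. The leg is a U of 9.6 mm round steel wire: two arms 90 mm long at y = +-45 mm from the hinge to this straight cross bar, which runs 90 mm along the stand's y; between the arms it is open. Folded, the U lies level above the bay's rear part, 60 mm above the counter, cross bar to the front; locked, the bar is about 149 mm above the counter and 16 mm behind the hinge
- prop (a joint): prop leg's angle, rad: 0 folded level to the front, pi/2 upright, 1.75 at its stop leaning slightly back (locked). An over-centre spring drives it away from about 1.3 rad: let go below that it snaps back to 0, above it snaps on to 1.75 and stays, held by about 3 N at the bar. Lifting it at the bar takes about 6 N at first, falling to nothing at the centre
- battery_mid (a point): centre of the battery block (half-way up its height), a black rectangular block 100 (its x) by 58 (its y) by 40 mm high, 0.2 to 0.42 kg, flat on the counter to one side of the stand; either way round fits. Home in the bay its centre is 20 mm above the bay floor and it stands 18 mm proud of the rim
- display_mid (a point): centre of the display, a black slab 18 mm thick (its x), 200 mm wide (its y), 180 mm high (its z), 0.44 to 0.72 kg; its x axis points out of its back, the dark screen is on its -x face. It starts upright in one slot of the rack, screen towards the robot, its lower edge 8 mm above the counter. Standing on the stand it leans back about 0.33 rad: lower front edge by the lips, back on the prop's cross bar, which it meets about 122 mm up from its lower edge
- rack: fixed steel rack 140 by 200 mm on the other side of the stand from the battery (left or right), yaw within 0.3 rad, its x axis the display's; origin under its centre. Two slots along its y at x = +-35 mm, each 21 mm wide between uprights that end 53 mm above the counter; floor 8 mm above the counter. One slot holds the display, the other the chopping board
- board_mid (a point): centre of the wooden chopping board, 16 by 190 by 140 mm, upright in the other slot of the rack; stays there
- pan: open steel pan 108 by 176 by 65 mm, bystander; origin under its centre
- pot: steel pot, 120 mm wide, 90 mm high, bystander; origin under its centre
- mill: wooden pepper mill, 54 mm wide, 160 mm high, bystander; origin under its centre
- jar: glass jar, 64 mm wide, 90 mm high, bystander; origin under its centre
- mould: steel ring mould, 84 mm wide, 45 mm high, bystander between stand and robot; origin under its centre
- cup: white cup, 74 mm wide, 60 mm high, bystander between stand and robot; origin under its centre
- turner: turner with black handle, 260 mm long, lying far to the right, bystander
Not all that is in view belongs to the job. What is shaped like the part that bears battery_mid but green or turquoise is not meant.

How it is judged:
By the outcome, as a careful person would: the job done as asked, in the order asked, and still so for the second after the job is handed in, with the robot touching nothing.
It also fails if it takes over 72 s, if anything falls off the work surface, if the arm or the gripper's body presses on something with over 40 N, if the wrist force passes 120 N, or if a joint passes its speed limit or range.

## Working session

There is one attempt and no reset: what is moved stays moved. The work goes in short steps, Python scripts to look and compute and a shell command to move; the robot and the scene stay as the last step left them, time stands still between calls to the robot, and variables do not carry over. Pictures are saved under pics/ and viewed, at most 10 in all, crops included, and the job is handed in when it is done.

```bash
ls; mkdir -p pics; cat > h.py <<'E'
import numpy as np, cv2
from plant import *
def world(cam,u,v,d,ci=None):
    ci=ci or camera_info(cam); T=np.array(ci["T"])
    x=(u-ci["cx"])/ci["fx"]; y=(v-ci["cy"])/ci["fy"]
    if cam=="wrist":
        r=np.hypot(x,y)
        k=np.where(r>1e-9,np.tan(r)/np.maximum(r,1e-9),1.); x=x*k;y=y*k
    p=np.stack([x*d,-y*d,-d*np.ones_like(x)],-1) if np.ndim(u) else np.array([x*d,-y*d,-d])
    return p@T[:3,:3].T+T[:3,3]
def cloud(cam,depth,ci=None):
    v,u=np.mgrid[0:420,0:560].astype(float)
    return world(cam,u,v,depth.astype(float),ci)
E
python3 - <<'E'
from h import *
for c in ["scene","top"]:
    im,d=grab_frame(c); np.savez("f_"+c,im=im,d=d); cv2.imwrite(f"pics/{c}0.png",im)
    ci=camera_info(c); print(c,{k:(np.round(v,3).tolist()) for k,v in ci.items() if k!='name'})
    P=cloud(c,d)
    for n in ["stand","bay_floor","groove","prop_hinge","prop_bar","battery_mid","display_mid","rack","board_mid"]:
        r=pinpoint(c,n)
        for q in r[:3]:
            u,v=q["position"]; ui,vi=int(round(u)),int(round(v))
            p=P[vi,ui] if 0<=ui<560 and 0<=vi<420 else None
            print(n,round(q["conf"],2),round(u),round(v),np.round(p,3))
print(state())
E
```

```text
pics
scene {'fx': 421.919, 'fy': 421.919, 'cx': 279.392, 'cy': 206.923, 'T': [[0.473, -0.502, 0.724, 1.387], [0.881, 0.248, -0.404, -0.54], [0.023, 0.829, 0.559, 0.69], [0.0, 0.0, 0.0, 1.0]]}
bay_floor 0.94 311 203 [0.53  0.043 0.011]
groove 0.79 334 211 [0.63  0.053 0.041]
prop_hinge 0.76 340 209 [0.628 0.074 0.04 ]
prop_bar 0.74 318 195 [0.564 0.042 0.058]
battery_mid 0.75 164 204 [ 0.391 -0.349  0.039]
battery_mid 0.7 180 237 [ 0.554 -0.354  0.04 ]
battery_mid 0.65 230 223 [ 0.556 -0.222  0.041]
display_mid 0.76 406 160 [0.588 0.331 0.114]
rack 0.56 389 186 [0.598 0.272 0.045]
board_mid 0.58 386 163 [0.593 0.248 0.125]
top {'fx': 408.997, 'fy': 408.997, 'cx': 275.25, 'cy': 208.636, 'T': [[-0.02, 0.985, -0.174, 0.347], [-0.999, -0.024, -0.023, -0.121], [-0.027, 0.174, 0.984, 1.439], [0.0, 0.0, 0.0, 1.0]]}
stand 0.82 236 216 [0.577 0.052 0.01 ]
bay_floor 0.93 241 231 [0.522 0.035 0.012]
groove 0.55 233 203 [0.619 0.06  0.034]
prop_hinge 0.65 227 193 [0.655 0.081 0.035]
prop_bar 0.5 233 218 [0.57  0.063 0.01 ]
battery_mid 0.89 348 270 [ 0.379 -0.329  0.043]
battery_mid 0.87 309 230 [
[... 156 characters left out ...]
 1.0, 'joint_pos': array([ 1.00498905e+00,  5.26964568e-02,  1.61288321e+00, -5.64519573e-06,
        1.47598902e+00, -1.18996537e-01]), 'joint_vel': array([ 0.00019586, -0.00046176,  0.00014341,  0.00022059,  0.00202342,
       -0.0005731 ]), 'joint_efforts': array([-5.45018520e-04, -3.93686092e+01, -3.70477688e+01, -3.61517050e-04,
        4.51227370e-04, -2.78850798e-06]), 'tool_pos': array([0.27005164, 0.56363663, 0.23131582]), 'tool_rot': array([6.67002267e-06, 2.21551384e-01, 9.75148699e-01, 1.03437181e-05]), 'contact_force': array([ 0.29398437, -0.41854764, -0.33572804]), 'ft_torque': array([0.02430357, 0.01063274, 0.00964428]), 'grasp_force': 0.0, 'gripper_width': 0.9970861949312699}
```

View pics/scene0.png

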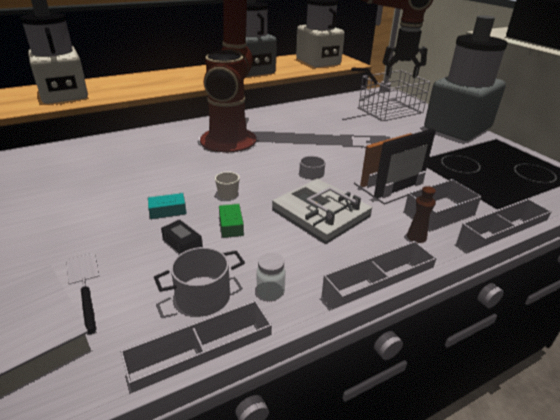

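View pics/top0.png

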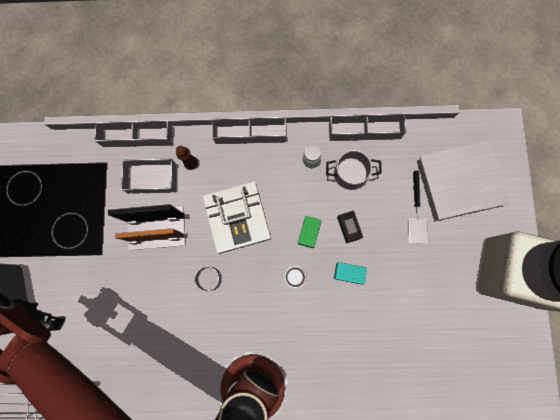

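```bash
cat > fit.py <<'E'
from h import *
z=np.load("f_top.npz"); P=cloud("top",z["d"]); im=z["im"].astype(int)
def rect(name,box,zr):
    c0,r0,c1,r1=box; Q=P[r0:r1,c0:c1].reshape(-1,3); I=im[r0:r1,c0:c1].reshape(-1,3)
    m=(Q[:,2]>zr[0])&(Q[:,2]<zr[1]); q=Q[m]
    r=cv2.minAreaRect((q[:,:2]*1000).astype(np.float32)); 
    print(name,m.sum(),"c",np.round(r[0],1),"size",np.round(r[1],1),"ang",round(r[2],1),"z",round(np.median(q[:,2]),4)); return q
rect("stand",(198,178,276,258),(.028,.04))
rect("battery",(333,205,368,246),(.035,.048))
rect("green",(295,212,325,252),(.035,.048))
q=rect("display",(100,195,195,228),(.178,.2))
rect("board",(100,226,195,250),(.138,.16))
rect("lugs",(198,178,276,258),(.066,.08))
rect("leg",(205,178,260,235),(.055,.0655))
E
python3 fit.py
python3 - <<'E'
import cv2
im=cv2.imread('pics/top0.png'); cv2.imwrite('pics/c0.png',cv2.resize(im[165:265,95:295],None,fx=4,fy=4,interpolation=cv2.INTER_CUBIC))
E
```

```text
stand 2262 c [572.3  49.6] size [211.5 190.1] ang 14.6 z 0.0335
battery 459 c [ 528.4 -344.7] size [99.6 58.8] ang 16.4 z 0.0396
green 452 c [ 513.6 -204. ] size [ 57.8 100.1] ang 72.4 z 0.0397
display 384 c [576.9 335.4] size [ 19.5 199.9] ang 4.0 z 0.1872
board 308 c [507.  331.4] size [ 17.2 190.3] ang 3.4 z 0.1472
lugs 68 c [606.8  57.4] size [103.9 118.4] ang 16.6 z 0.0679
leg 191 c [603.8  54.2] size [100.5 113.6] ang 15.2 z 0.0624
```

View pics/c0.png

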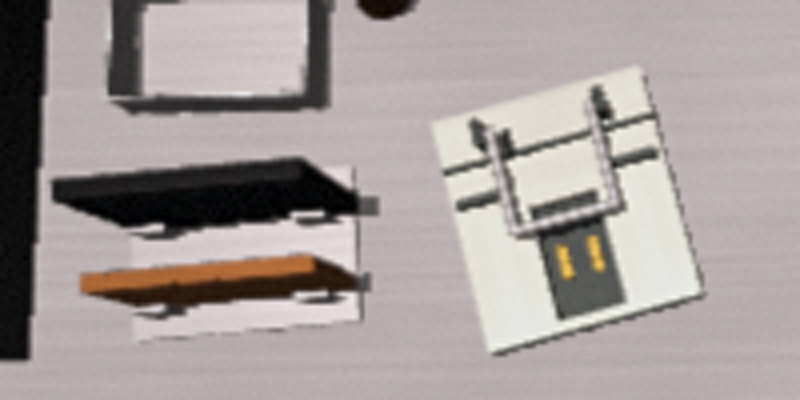

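```bash
python3 -m handwheel '[[[0.0181,-0.0323,-0.002,0,0,-3.11],[0.0181,-0.0323,-0.002,0,0,-3.11],[0.0181,-0.0323,-0.002,0,0,-3.11],[0.0181,-0.0323,-0.002,0,0,-3.11],[0.0181,-0.0323,-0.002,0,0,-3.11],[0.0181,-0.0323,-0.002,0,0,-3.11],[0.0181,-0.0323,-0.002,0,0,-3.11],[0.0181,-0.0323,-0.002,0,0,-3.11],[0.0181,-0.0323,-0.002,0,0,-3.11],[0.0181,-0.0323,-0.002,0,0,-3.11],[0.0181,-0.0323,-0.002,0,0,-3.11],[0.0181,-0.0323,-0.002,0,0,-3.11],[0.0181,-0.0323,-0.002,0,0,-3.11],[0.0181,-0.0323,-0.002,0,0,-3.11],[0.0181,-0.0323,-0.002,0,0,-3.11],[0.0181,-0.0323,-0.002,0,0,-3.11],[0,0,0,0,0,0],[0,0,0,0,0,0]]]' 0.5
python3 - <<'E'
from h import *
ci=camera_info("wrist"); im,d=grab_frame("wrist"); cv2.imwrite("pics/w1.png",im)
print(np.round(ci["T"],3),ci["fx"])
P=cloud("wrist",d,ci); np.savez("w1",im=im,P=P)
for n in ["stand","prop_bar","bay_floor","prop_hinge","groove"]:
    for q in pinpoint("wrist",n)[:1]:
        u,v=map(int,map(round,q["position"])); print(n,round(q["conf"],2),u,v,np.round(P[v,u],3))
Q=P.reshape(-1,3); Q=Q[(np.abs(Q[:,0]-.572)<.16)&(np.abs(Q[:,1]-.05)<.15)]
for a,b in [(.028,.039),(.058,.066),(.066,.078)]:
    q=Q[(Q[:,2]>a)&(Q[:,2]<b)]
    if len(q): print(a,len(q),cv2.minAreaRect((q[:,:2]*1000).astype(np.float32)),np.median(q,0))
E
```

```text
time: 2.5
tool_pos: [0.5601, 0.0453, 0.1991]
tool_rot: [-0.0, 0.612, 0.791, -0.0]
contact_force: [0.3, -0.2, 0.5]
gripper_width: 0.502
grasp_force: 0.0
[[ 0.968 -0.24  -0.072  0.542]
 [ 0.25   0.927  0.279  0.117]
 [-0.    -0.288  0.958  0.342]
 [ 0.     0.     0.     1.   ]] 325.19226210127806
stand 0.64 286 184 [0.568 0.052 0.012]
prop_bar 0.68 276 195 [0.558 0.051 0.065]
bay_floor 0.75 248 187 [0.531 0.039 0.012]
prop_hinge 0.69 377 196 [0.658 0.068 0.034]
groove 0.95 334 192 [0.614 0.06  0.033]
0.028 25740 ((571.5693969726562, 50.15479278564453), (211.16346740722656, 191.44088745117188), 14.639437675476074) [0.57311412 0.0734373  0.03389667]
0.058 3277 ((604.0015258789062, 59.36317443847656), (105.85391998291016, 117.31291198730469), 16.380142211914062) [0.58268164 0.05900313 0.06373619]
0.066 628 ((607.0690307617188, 60.07461166381836), (103.85432434082031, 120.50946807861328), 13.9769287109375) [0.64006547 0.11670962 0.07126204]
```

View pics/w1.png

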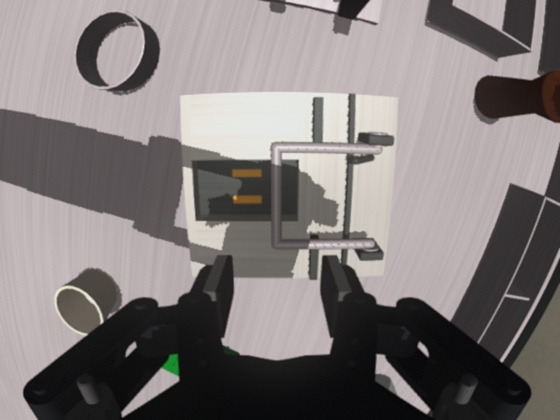

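```bash
python3 -m handwheel '[[[0,0.001,-0.031,0,0,0],[0,0,-0.031,0,0,0],[0,0,-0.031,0,0,0],[0,0,-0.031,0,0,0],[0,0,-0.032,0,0,0],[0,0,0,0,0,0]]]' && python3 -m handwheel '[[[0,0,0,0,0,0],[0,0,0,0,0,0],[0,0,0,0,0,0],[0,0,0,0,0,0],[0,0,0,0,0,0],[0,0,0,0,0,0]]]' 0
```

```text
time: 3.3
tool_pos: [0.5537, 0.0489, 0.0362]
tool_rot: [-0.005, 0.611, 0.792, -0.004]
contact_force: [-1.5, -0.3, -0.5]
gripper_width: 0.497
grasp_force: 0.0
time: 3.8
tool_pos: [0.5589, 0.0476, 0.0459]
tool_rot: [-0.001, 0.611, 0.792, -0.001]
contact_force: [-9.1, -1.7, 5.6]
gripper_width: 0.085
grasp_force: 58.6
```

```bash
python3 -m handwheel '[[[0.0007,0.0002,0.0078,0,0,0],[0.0007,0.0002,0.0078,0,0,0],[0.002,0.0005,0.0076,0,0,0],[0.002,0.0005,0.0076,0,0,0],[0.0032,0.0008,0.0071,0,0,0],[0.0032,0.0009,0.0071,0,0,0],[0.0043,0.0011,0.0064,0,0,0],[0.0044,0.0012,0.0064,0,0,0],[0.0054,0.0014,0.0055,0,0,0],[0.0054,0.0014,0.0055,0,0,0],[0.0062,0.0016,0.0045,0,0,0],[0.0062,0.0016,0.0045,0,0,0],[0.0069,0.0018,0.0033,0,0,0],[0.0069,0.0018,0.0033,0,0,0],[0.0073,0.0019,0.002,0,0,0],[0.0073,0.0019,0.002,0,0,0],[0.0075,0.002,0.0007,0,0,0],[0.0075,0.002,0.0007,0,0,0],[0.0075,0.002,-0.0007,0,0,0],[0.0065,0.0015,-0.0005,0,0,0]]]' && python3 -m handwheel '[[[0,0,0,0,0,0],[0,0,0,0,0,0]]]'
```

```text
time: 5.47
tool_pos: [0.6621, 0.0738, 0.1373]
tool_rot: [0.001, 0.611, 0.792, -0.0]
contact_force: [-27.2, -7.0, 26.4]
gripper_width: 0.083
grasp_force: 63.9
time: 5.63
tool_pos: [0.6618, 0.0737, 0.1375]
tool_rot: [0.001, 0.611, 0.792, -0.0]
contact_force: [-10.4, -4.0, 15.1]
gripper_width: 0.084
grasp_force: 62.3
```

```bash
python3 -m handwheel '[[[0,0,0,0,0,0],[0,0,0,0,0,0],[0,0,0,0,0,0],[0,0,0.02,0,0,0],[0,0,0.04,0,0,0],[0,0,0.04,0,0,0],[0,0,0.02,0,0,0],[0,0,0,0,0,0]]]' 0.4
python3 - <<'E'
from h import *
im,d=grab_frame("top"); P=cloud("top",d)
ci=camera_info("wrist"); im,d=grab_frame("wrist"); cv2.imwrite("pics/w2.png",im); P=cloud("wrist",d,ci)
Q=P.reshape(-1,3); Q=Q[(np.abs(Q[:,0]-.66)<.06)&(np.abs(Q[:,1]-.07)<.09)&(Q[:,2]>.142)&(Q[:,2]<.165)]
print(len(Q), np.median(Q,0) if len(Q) else '', (cv2.minAreaRect((Q[:,:2]*1000).astype(np.float32)) if len(Q) else ''))
E
```

```text
time: 6.3
tool_pos: [0.6641, 0.0745, 0.2602]
tool_rot: [0.005, 0.611, 0.792, 0.004]
contact_force: [-0.0, -0.9, 0.5]
gripper_width: 0.4
grasp_force: 0.0
1415 [0.66015456 0.07798731 0.15237814] ((660.3113403320312, 74.75245666503906), (10.266119003295898, 97.9860610961914), 14.737800598144531)
```

```bash
python3 -m handwheel '[[[-0.0097,-0.0299,-0.004,0,0,-6.3],[-0.0097,-0.0299,-0.004,0,0,-6.3],[-0.0097,-0.0299,-0.004,0,0,-6.3],[-0.0097,-0.0299,-0.004,0,0,-6.3],[-0.0097,-0.0299,-0.004,0,0,-6.3],[-0.0097,-0.0299,-0.004,0,0,-6.3],[-0.0097,-0.0299,-0.004,0,0,-6.3],[-0.0097,-0.0299,-0.004,0,0,-6.3],[-0.0097,-0.0299,-0.004,0,0,-6.3],[-0.0097,-0.0299,-0.004,0,0,-6.3],[-0.0097,-0.0299,-0.004,0,0,-6.3],[-0.0097,-0.0299,-0.004,0,0,-6.3],[-0.0097,-0.0299,-0.004,0,0,-6.3],[-0.0097,-0.0299,-0.004,0,0,-6.3],[0,0,0,0,0,0],[0,0,0,0,0,0]]]' 1
python3 - <<'E'
from h import *
ci=camera_info("wrist"); im,d=grab_frame("wrist"); P=cloud("wrist",d,ci)
R=np.array(ci["T"]); 
m=(P[...,2]>.034)&(P[...,2]<.047)&(np.abs(P[...,0]-.528)<.09)&(np.abs(P[...,1]+.345)<.075)
n,l,s,_=cv2.connectedComponentsWithStats(m.astype(np.uint8))
for i in range(1,n):
    if s[i,4]>300:
        q=P[l==i]; print(s[i],im[l==i].mean(0),cv2.minAreaRect((q[:,:2]*1000).astype(np.float32)),np.median(q[:,2]))
s=state(); q=s["tool_rot"]; print(s["tool_pos"],np.degrees(np.arctan2(2*(q[1]*q[2]+q[0]*q[3]),1-2*(q[1]**2+q[3]**2))),s["joint_pos"])
E
```

```text
time: 7.73
tool_pos: [0.5233, -0.3448, 0.1928]
tool_rot: [-0.002, 0.99, 0.142, -0.001]
contact_force: [0.3, 0.5, -0.3]
gripper_width: 1.001
grasp_force: 0.0
[ 248  136   64  103 6312] [46.09046261 45.67680608 48.53453739] ((528.5859985351562, -344.2857971191406), (99.57315063476562, 58.604454040527344), 16.179271697998047) 0.039890334536928584
[ 0.52402738 -0.34391849  0.19344823] 163.56413435560492 [-6.99746813e-01  8.46456632e-02  1.64322379e+00  6.76127438e-04
  1.41764428e+00  5.84088988e-01]
```

```bash
python3 -m handwheel '[[[0.002,0,-0.033,0,0,0],[0,0,-0.033,0,0,0],[0,0,-0.033,0,0,0],[0,0,-0.033,0,0,0],[0,0,-0.026,0,0,0],[0,0,-0.016,0,0,0],[0,0,0,0,0,0],[0,0,0,0,0,0]]]' && python3 -c "
from plant import state
print(state()['tool_pos'],state()['tool_rot'])"
```

```text
time: 8.45
tool_pos: [0.5266, -0.3425, 0.0205]
tool_rot: [-0.001, 0.99, 0.144, -0.001]
contact_force: [0.5, -0.8, 0.4]
gripper_width: 1.0
grasp_force: 0.0
[ 0.52656427 -0.34247419  0.0204979 ] [-1.27728153e-03  9.89570213e-01  1.44042356e-01 -9.80502103e-04]
```

```bash
python3 -m handwheel '[[[0.002,-0.0015,0,0,0,0],[0,0,0,0,0,0],[0,0,0,0,0,0],[0,0,0,0,0,0],[0,0,0,0,0,0],[0,0,0,0,0,0]]]' 0 && python3 -m handwheel '[[[0,0,0.02,0,0,0],[0,0,0.03,0,0,0],[0,0,0.03,0,0,0],[0,0,0.03,0,0,0],[0,0,0.02,0,0,0],[0,0,0,0,0,0],[0,0,0,0,0,0]]]'
python3 - <<'E'
from h import *
ci=camera_info("wrist"); im,d=grab_frame("wrist"); P=cloud("wrist",d,ci); np.savez("w3",im=im,P=P); cv2.imwrite("pics/w3.png",im); print(state()["tool_pos"],state()["gripper_width"])
E
```

```text
time: 8.95
tool_pos: [0.5308, -0.3469, 0.0249]
tool_rot: [0.001, 0.99, 0.143, 0.002]
contact_force: [1.0, 1.6, 6.8]
gripper_width: 0.657
grasp_force: 67.5
time: 9.53
tool_pos: [0.5293, -0.3464, 0.1529]
tool_rot: [0.001, 0.99, 0.143, 0.001]
contact_force: [-0.2, 0.4, -4.7]
gripper_width: 0.661
grasp_force: 66.5
[ 0.52821584 -0.34547378  0.15047071] 0.6596541502540884
```

View pics/w3.png

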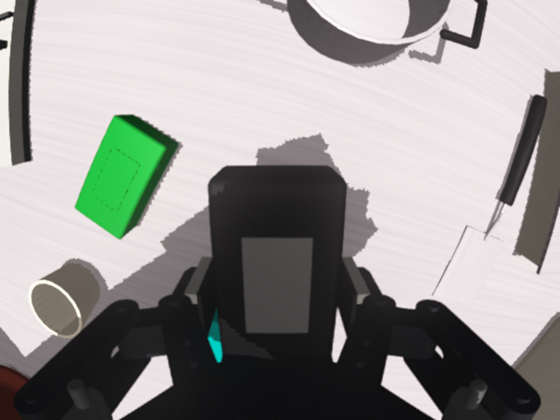

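```bash
cat > blk.py <<'E'
from h import *
def block(P,im,tcp,zt,r=.09):
    m=(np.abs(P[...,2]-zt)<.02)&(np.hypot(P[...,0]-tcp[0],P[...,1]-tcp[1])<r)&(im.max(-1)<130)
    n,l,s,_=cv2.connectedComponentsWithStats(m.astype(np.uint8)); i=1+np.argmax(s[1:,4]); q=P[l==i]
    # drop the fingers: keep points on dominant plane
    for _ in range(6):
        A=np.c_[q[:,:2]-tcp[:2],np.ones(len(q))]; c,*_=np.linalg.lstsq(A,q[:,2],rcond=None); e=np.abs(A@c-q[:,2]); q=q[e<max(.0015,np.percentile(e,90))] if e.max()>.0015 else q
    print("n",len(q),"slopes",np.round(c,4),"x..",np.round(q.min(0),4),np.round(q.max(0),4)); print(cv2.minAreaRect((q[:,:2]*1000).astype(np.float32)))
if __name__=="__main__":
    z=np.load("w3.npz"); block(z["P"],z["im"],np.array([.5282,-.3455]),.167)
E
python3 blk.py
```

```text
n 21745 slopes [-0.003  -0.0021  0.1679] x.. [ 0.481  -0.3837  0.1662] [ 0.5822 -0.3035  0.1694]
((530.5861206054688, -344.9443359375), (93.62852478027344, 83.38443756103516), 15.942143440246582)
```

```bash
python3 -m handwheel '[[[0,0.02,0,0,0,-0.5],[0,0.035,0,0,0,-0.5],[0,0.035,0,0,0,-0.5],[0,0.035,0,0,0,0],[0,0.035,0,0,0,0],[0,0.035,0,0,0,0],[0,0.035,0,0,0,0],[0,0.035,0,0.4,-1.55,0],[0,0.035,0,0.4,-1.55,0],[0,0.035,-0.01,0.4,-1.55,0],[0,0.03,-0.01,0.4,-1.55,0],[0,0.02,-0.01,0.4,-1.55,0],[0,0,-0.01,0,0,0],[0,0,0,0,0,0],[0,0,0,0,0,0],[0,0,0,0,0,0]]]'
cat > m.py <<'E'
from h import *
from scipy.spatial.transform import Rotation as R
def tcp():
    s=state(); w,x,y,z=s["tool_rot"]; M=R.from_quat([x,y,z,w]).as_matrix(); p=s["tool_pos"]-[.5716,.0501,0]
    c,k=np.cos(np.radians(14.6)),np.sin(np.radians(14.6))
    Rs=np.array([[c,k,0],[-k,c,0],[0,0,1]]); q=Rs@p; N=Rs@M
    print("world",np.round(s["tool_pos"],4),"stand frame mm",np.round(q*1000,1),"y-axis",np.round(N[:,1],3),"tool z",np.round(N[:,2],3),"yaw err deg",round(np.degrees(np.arctan2(N[0,1],-N[1,1])),2),"F",np.round(s["contact_force"],1),"w",round(s["gripper_width"],3))
    return s
if __name__=="__main__": tcp()
E
python3 - <<'E'
from m import *
from blk import block
tcp(); ci=camera_info("wrist"); im,d=grab_frame("wrist"); P=cloud("wrist",d,ci); s=tcp(); np.savez("w4",im=im,P=P); cv2.imwrite("pics/w4.png",im)
block(P,im,s["tool_pos"],s["tool_pos"][2]+.0175)
E
```

```text
time: 10.92
tool_pos: [0.5288, 0.0382, 0.1112]
tool_rot: [-0.008, 0.989, 0.129, 0.069]
contact_force: [0.7, 0.4, -3.8]
gripper_width: 0.648
grasp_force: 66.4
world [0.5288 0.0382 0.1112] stand frame mm [-44.4  -0.7 111.2] y-axis [ 0.005 -1.     0.001] tool z [ 0.138 -0.    -0.99 ] yaw err deg 0.28 F [ 0.7  0.4 -3.8] w 0.648
world [0.5293 0.0381 0.112 ] stand frame mm [-44.  -1. 112.] y-axis [ 0.004 -1.     0.001] tool z [ 0.139 -0.001 -0.99 ] yaw err deg 0.25 F [ 0.8  1.  -3.4] w 0.655
n 21645 slopes [0.1296 0.0339 0.1265] x.. [0.4796 0.     0.119 ] [0.5795 0.0805 0.1336]
((528.2516479492188, 39.05929946899414), (92.7110595703125, 83.30758666992188), 15.597848892211914)
```

View pics/w4.png

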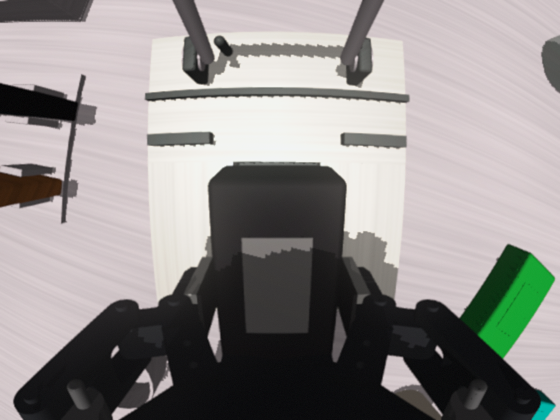

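```bash
python3 - <<'E'
from h import *
z=np.load("w4.npz"); P=z["P"]; im=z["im"]
c,k=np.cos(np.radians(14.6)),np.sin(np.radians(14.6))
X=P[...,0]-.5716; Y=P[...,1]-.0501; S=np.stack([c*X+k*Y,-k*X+c*Y,P[...,2]],-1)*1000
zt=126.5+(S[...,0]+44)*.134
m=(np.abs(S[...,2]-zt)<2.5)&(np.abs(S[...,1])<60)&(S[...,0]>-15)&(S[...,0]<25)
q=S[m]; print("rear x",np.percentile(q[:,0],[99,99.8]))
for a in (-12,-7,-2):
    r=q[np.abs(q[:,0]-a)<2.5]; print(a,r[:,1].min(),r[:,1].max())
g=S[(S[...,2]>30)&(S[...,2]<38)&(np.abs(S[...,1])<120)&(np.abs(S[...,0])<120)]; print("stand",g.min(0),g.max(0),cv2.minAreaRect(g[:,:2].astype(np.float32)))
l=S[(S[...,2]>43)&(S[...,2]<52)&(np.abs(S[...,1])<100)&(S[...,0]>15)&(S[...,0]<35)]
print("lips",len(l),np.percentile(l[:,0],[2,98]),[np.percentile(t,[1,99]) for t in (l[l[:,1]>0][:,1],l[l[:,1]<0][:,1])])
E
```

```text
rear x [1.38003289 1.58519217]
-12 -28.483750344914874 29.038530966624833
-7 -28.23057053463965 29.174524924190543
-2 -28.441871784556092 29.292736667923116
stand [-105.14062472  -94.81665238   30.16758443] [105.4960472   96.21596086  37.99962546] ((0.16925811767578125, 0.7514190673828125), (191.01475524902344, 210.5445098876953), 89.95533752441406)
lips 1538 [20.81443386 28.73498444] [array([45.62620496, 89.91919972]), array([-88.93298241, -44.33957802])]
```

```bash
python3 -m handwheel '[[[0,0,-0.02,0,0,0],[0,0,-0.02,0,0,0],[0,0,-0.01,0,0,0],[0,0,-0.006,0,0,0],[0,0,-0.005,0,0,0],[0,0,-0.003,0,0,0],[0,0,0,0,0,0],[0,0,0,0,0,0]]]' && python3 m.py
```

```text
time: 11.63
tool_pos: [0.5296, 0.0389, 0.0487]
tool_rot: [-0.008, 0.989, 0.13, 0.07]
contact_force: [-0.3, 0.3, -4.4]
gripper_width: 0.659
grasp_force: 66.4
world [0.5296 0.0389 0.0487] stand frame mm [-43.4  -0.2  48.7] y-axis [ 0.006 -1.     0.002] tool z [ 0.14  -0.001 -0.99 ] yaw err deg 0.33 F [-0.3  0.3 -4.4] w 0.659
```

```bash
python3 -m handwheel '[[[-0.001,-0.0006,-0.002,0,0,0],[0,0,-0.002,0,0,0],[0,0,-0.002,0,0,0],[0,0,-0.001,0,0,0],[0,0,0,0,0,0],[0,0,0,0,0,0]]]' && python3 m.py
```

```text
time: 12.13
tool_pos: [0.5293, 0.0386, 0.0425]
tool_rot: [-0.008, 0.989, 0.13, 0.071]
contact_force: [-0.0, 1.2, 5.6]
gripper_width: 0.656
grasp_force: 67.5
world [0.5293 0.0386 0.0425] stand frame mm [-43.8  -0.5  42.5] y-axis [ 0.006 -1.     0.002] tool z [ 0.142 -0.001 -0.99 ] yaw err deg 0.33 F [-0.   1.2  5.6] w 0.656
```

```bash
python3 -m handwheel '[[[0,0,-0.0009,-0.25,0.97,0],[0,0,-0.0009,-0.25,0.97,0],[0,0,-0.0009,-0.25,0.97,0],[0,0,-0.0009,-0.25,0.97,0],[0,0,-0.0009,-0.25,0.97,0],[0,0,-0.0009,-0.25,0.97,0],[0,0,-0.0009,-0.25,0.97,0],[0,0,-0.0009,-0.25,0.97,0],[0,0,0,0,0,0],[0,0,0,0,0,0]]]' && python3 m.py
```

```text
time: 12.97
tool_pos: [0.5318, 0.039, 0.0369]
tool_rot: [0.0, 0.992, 0.13, 0.004]
contact_force: [2.4, 3.9, 7.2]
gripper_width: 0.662
grasp_force: 67.8
world [0.5318 0.039  0.0369] stand frame mm [-41.3  -0.7  36.9] y-axis [ 0.006 -1.     0.001] tool z [ 0.008 -0.001 -1.   ] yaw err deg 0.33 F [2.4 3.9 7.2] w 0.662
```

```bash
python3 -m handwheel '[[[-0.001,-0.0003,-0.001,-0.1,0.4,-0.2],[0,0,-0.001,0,0,-0.1],[0,0,-0.001,0,0,0],[0,0,0,0,0,0],[0,0,0,0,0,0]]]' && python3 m.py
```

```text
time: 13.38
tool_pos: [0.5318, 0.0389, 0.0368]
tool_rot: [0.0, 0.992, 0.128, 0.001]
contact_force: [-3.8, 5.1, 22.5]
gripper_width: 0.657
grasp_force: 69.5
world [0.5318 0.0389 0.0368] stand frame mm [-41.4  -0.8  36.8] y-axis [ 0.002 -1.     0.001] tool z [ 0.002 -0.001 -1.   ] yaw err deg 0.13 F [-3.8  5.1 22.5] w 0.657
```

```bash
python3 -m handwheel '[[[0,0,0.002,0,0,0],[0,0,0,0,0,0],[0,0,0,0,0,0],[0,0,0,0,0,0],[0,0,0.02,0,0,0],[0,0,0.04,0,0,0],[0,0,0.04,0,0,0],[0,0,0.03,0,0,0],[0,0,0,0,0,0],[0,0,0,0,0,0]]]' 1
python3 - <<'E'
from m import *
ci=camera_info("wrist"); im,d=grab_frame("wrist"); P=cloud("wrist",d,ci); tcp(); cv2.imwrite("pics/w5.png",im)
c,k=np.cos(np.radians(14.6)),np.sin(np.radians(14.6))
X=P[...,0]-.5716; Y=P[...,1]-.0501; S=np.stack([c*X+k*Y,-k*X+c*Y,P[...,2]],-1)*1000; np.save("S5",S)
q=S[(S[...,2]>46)&(S[...,2]<70)&(np.abs(S[...,1])<40)&(S[...,0]>-110)&(S[...,0]<20)&(im.max(-1)<130)]
print(len(q),cv2.minAreaRect(q[:,:2].astype(np.float32)))
A=np.c_[q[:,0]+43.5,q[:,1],np.ones(len(q))]; print(np.linalg.lstsq(A,q[:,2],rcond=None)[0])
for x in (-85,-43,0): print(x,np.median(q[np.abs(q[:,0]-x)<5][:,2]))
g=S[(S[...,2]>31)&(S[...,2]<37)&(np.abs(S[...,1])<90)&(S[...,0]>-100)&(S[...,0]<50)]; print("stand top z",np.median(g[:,2]))
E
```

```text
time: 14.22
tool_pos: [0.5282, 0.0379, 0.1647]
tool_rot: [0.001, 0.992, 0.127, -0.002]
contact_force: [0.2, -0.5, -0.4]
gripper_width: 1.001
grasp_force: 0.0
world [0.5268 0.038  0.1623] stand frame mm [-46.4  -0.4 162.3] y-axis [ 0.001 -1.    -0.   ] tool z [-0.007  0.    -1.   ] yaw err deg 0.03 F [ 0.3 -0.4 -1.6] w 1.0
8099 ((-42.9185676574707, 0.11408042907714844), (98.956787109375, 58.57234191894531), 0.13294893503189087)
[-4.70433378e-04 -1.65138211e-03  5.18322905e+01]
-85 51.723031448335675
-43 51.9684711368042
0 51.78047774922961
stand top z 33.84889469369767
```

View pics/w5.png

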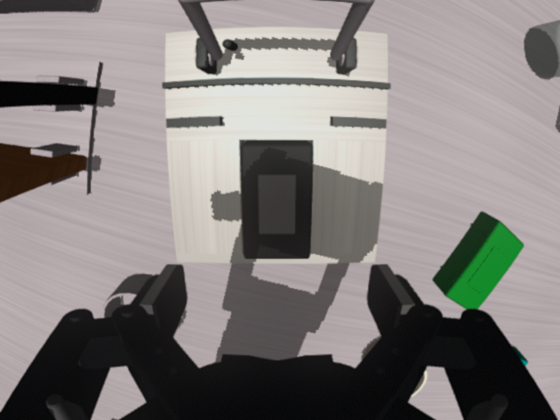

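```bash
python3 -m handwheel '[[[0,0,0.04,0,0,0],[0,0,0.04,0,0,0],[0.0042,0.0248,0.035,0,0,6.6],[0.0042,0.0248,0,0,0,6.6],[0.0042,0.0248,0,0,0,6.6],[0.0042,0.0248,0,0,0,6.6],[0.0042,0.0248,0,0,0,6.6],[0.0042,0.0248,0,0,0,6.6],[0.0042,0.0248,0,0,0,6.6],[0.0042,0.0248,0,0,0,6.6],[0.0042,0.0248,0,0,0,6.6],[0.0042,0.0248,0,0,0,6.6],[0.0042,0.0248,0,0,0,6.6],[0.0042,0.0248,0,0,0,6.6],[0,0,0,0,0,0],[0,0,0,0,0,0],[0,0,0,0,0,0]]]' 0.6
python3 - <<'E'
from m import *
ci=camera_info("wrist"); im,d=grab_frame("wrist"); P=cloud("wrist",d,ci); s=tcp(); cv2.imwrite("pics/w6.png",im)
w,x,y,z=s["tool_rot"]; print("closing yaw",np.degrees(np.arctan2(*R.from_quat([x,y,z,w]).as_matrix()[[1,0],1])), s["joint_pos"])
m=(P[...,2]>.176)&(P[...,2]<.197)&(np.abs(P[...,0]-.577)<.06)&(np.abs(P[...,1]-.335)<.13)&(im.max(-1)<140)
n,l,st,_=cv2.connectedComponentsWithStats(m.astype(np.uint8))
for i in range(1,n):
    if st[i,4]>200:
        q=P[l==i]; q=q[q[:,2]>.184]; print(st[i],cv2.minAreaRect((q[:,:2]*1000).astype(np.float32)),np.median(q,0))
E
```

```text
time: 15.68
tool_pos: [0.5765, 0.3342, 0.2738]
tool_rot: [0.002, 0.683, 0.73, -0.005]
contact_force: [-0.0, 0.9, 1.0]
gripper_width: 0.6
grasp_force: 0.0
world [0.5767 0.3339 0.2746] stand frame mm [ 76.5 273.3 274.6] y-axis [ 0.982 -0.188 -0.003] tool z [-0.005 -0.008 -1.   ] yaw err deg 79.15 F [ 0.1  0.3 -0.6] w 0.597
closing yaw 3.7486416676736547 [ 0.41627012  0.13178759  1.45697901 -0.00721137  1.55866604  0.35093932]
[ 265   74   26  249 5879] ((576.2512817382812, 337.80267333984375), (18.131494522094727, 199.09390258789062), 3.863300085067749) [0.57557891 0.35223686 0.18781033]
```

View pics/w6.png

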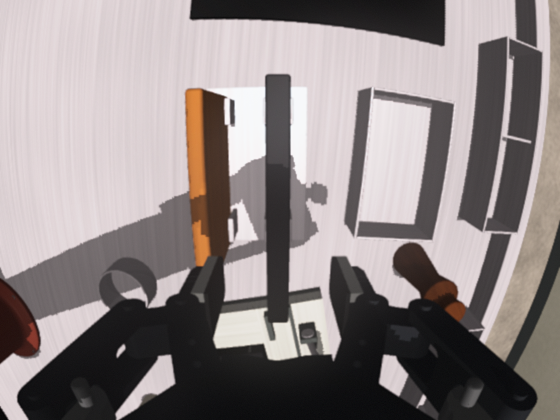

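```bash
python3 -m handwheel '[[[0,0.0035,-0.03,0,0,0],[0,0,-0.03,0,0,0],[0,0,-0.03,0,0,0],[0,0,-0.016,0,0,0],[0,0,-0.01,0,0,0],[0,0,0,0,0,0],[0,0,0,0,0,0]]]' && python3 -m handwheel '[[[0,0,0,0,0,0],[0,0,0,0,0,0],[0,0,0,0,0,0],[0,0,0,0,0,0],[0,0,0,0,0,0],[0,0,0,0,0,0]]]' 0
```

```text
time: 16.32
tool_pos: [0.5774, 0.3378, 0.1608]
tool_rot: [0.003, 0.683, 0.73, -0.003]
contact_force: [0.3, 0.1, 0.5]
gripper_width: 0.597
grasp_force: 0.0
time: 16.82
tool_pos: [0.5783, 0.339, 0.163]
tool_rot: [0.003, 0.683, 0.73, -0.001]
contact_force: [0.1, -0.4, 5.7]
gripper_width: 0.201
grasp_force: 60.2
```

```bash
python3 m.py; python3 -m handwheel '[[[0,0,0.005,0,0,0],[0,0,0.02,0,0,0],[0,0,0.03,0,0,0],[0,0,0.03,0,0,0],[0,0,0.03,0,0,0],[0,0,0.03,0,0,0],[0,0,0.015,0,0,0],[0,0,0,0,0,0],[0,0,0,0,0,0]]]'; python3 m.py
```

```text
world [0.5783 0.339  0.163 ] stand frame mm [ 79.3 277.8 163. ] y-axis [ 0.982 -0.187  0.003] tool z [ 0.002 -0.007 -1.   ] yaw err deg 79.24 F [ 0.1 -0.4  5.7] w 0.201
time: 17.57
tool_pos: [0.577, 0.3383, 0.3194]
tool_rot: [0.002, 0.683, 0.73, -0.003]
contact_force: [-1.1, -0.9, -7.3]
gripper_width: 0.202
grasp_force: 60.0
world [0.577  0.3383 0.3194] stand frame mm [ 77.9 277.6 319.4] y-axis [ 0.982 -0.187 -0.001] tool z [-0.003 -0.007 -1.   ] yaw err deg 79.24 F [-1.1 -0.9 -7.3] w 0.202
```

```bash
python3 -m handwheel '[[[0,-0.01,0.02,0,0,0],[0.0079,-0.0256,0.005,0,0,1.08],[0.0079,-0.0256,0,0,0,1.08],[0.0079,-0.0256,0,0,0,1.08],[0.0079,-0.0256,0,0,0,1.08],[0.0079,-0.0256,0,0,0,1.08],[0.0079,-0.0256,0,0,0,1.08],[0.0079,-0.0256,0,0,0,1.08],[0.0079,-0.0256,0,0,0,1.08],[0.0079,-0.0256,0,0,0,1.08],[0.0079,-0.0256,0,0,0,1.08],[0,0,0,-0.75,2.87,0],[0,0,0,-0.75,2.87,0],[0,0,0,-0.75,2.87,0],[0,0,0,-0.75,2.87,0],[0,0,0,-0.75,2.87,0],[0,0,0,-0.75,2.87,0],[0,0,0,0,0,0],[0,0,0,0,0,0],[0,0,0,0,0,0]]]'
python3 - <<'E'
from m import *
s=tcp(); ci=camera_info("wrist"); im,d=grab_frame("wrist"); P=cloud("wrist",d,ci); cv2.imwrite("pics/w7.png",im); np.savez("w7",im=im,P=P)
w,x,y,z=s["tool_rot"]; M=R.from_quat([x,y,z,w]).as_matrix(); L=(P-s["tool_pos"])@M*1000   # tool frame
# top edge face: tool z about -25
m=(L[...,2]<-10)&(L[...,2]>-40)&(np.abs(L[...,1])<13)&(np.abs(L[...,0])>40)&(np.abs(L[...,0])<130)&(im.max(-1)<140)
q=L[m]; print(len(q),"tool x",q[:,0].min(),q[:,0].max(),np.percentile(q,[1,50,99],0).round(1))
E
```

```text
time: 19.23
tool_pos: [0.6558, 0.0724, 0.3432]
tool_rot: [-0.093, 0.603, 0.782, -0.125]
contact_force: [-0.7, -0.2, -5.8]
gripper_width: 0.195
grasp_force: 60.0
world [0.6558 0.0724 0.3432] stand frame mm [ 87.1   0.4 343.2] y-axis [ 0.951  0.001 -0.308] tool z [-0.308 -0.007 -0.951] yaw err deg 90.06 F [-0.7 -0.2 -5.8] w 0.195
7648 tool x 40.0024938362823 99.13965513537808 [[ 40.7  -8.6 -26.2]
 [ 69.6   0.1 -24.7]
 [ 97.8   8.8 -22.8]]
```

View pics/w7.png

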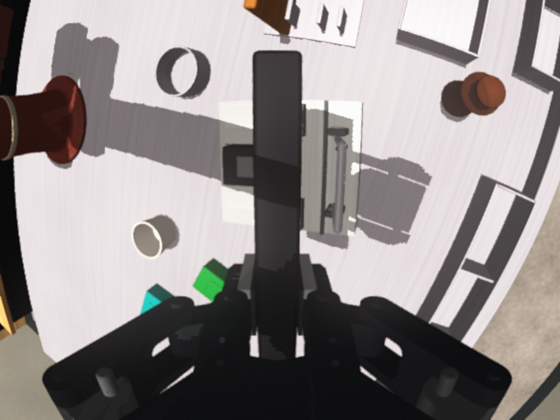

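```bash
python3 -m handwheel '[[[0,0.0005,-0.02,0,0,0],[0,0,-0.03,0,0,0],[0,0,-0.03,0,0,0],[0,0,-0.03,0,0,0],[0,0,-0.02,0,0,0],[0,0,-0.008,0,0,0],[0,0,0,0,0,0],[0,0,0,0,0,0]]]'; python3 m.py
```

```text
time: 19.95
tool_pos: [0.6564, 0.0728, 0.2086]
tool_rot: [-0.091, 0.604, 0.782, -0.124]
contact_force: [-0.1, -0.0, -6.0]
gripper_width: 0.197
grasp_force: 59.9
world [0.6564 0.0728 0.2086] stand frame mm [ 87.7   0.6 208.6] y-axis [ 0.952  0.    -0.305] tool z [-0.305 -0.008 -0.952] yaw err deg 90.03 F [-0.1 -0.  -6. ] w 0.197
```

```bash
python3 -m handwheel '[[[-0.0005,0,-0.006,0,0,0],[0,0,-0.006,0,0,0],[0,0,-0.004,0,0,0],[0,0,-0.003,0,0,0],[0,0,-0.002,0,0,0],[0,0,-0.001,0,0,0],[0,0,0,0,0,0],[0,0,0,0,0,0]]]'; python3 m.py
```

```text
time: 20.62
tool_pos: [0.6558, 0.0729, 0.1856]
tool_rot: [-0.092, 0.603, 0.782, -0.125]
contact_force: [-0.1, -0.8, -6.5]
gripper_width: 0.195
grasp_force: 60.0
world [0.6558 0.0729 0.1856] stand frame mm [ 87.2   0.8 185.6] y-axis [ 0.952  0.001 -0.306] tool z [-0.306 -0.008 -0.952] yaw err deg 90.04 F [-0.1 -0.8 -6.5] w 0.195
```

```bash
python3 -m handwheel '[[[0,0,-0.001,0,0,0],[0,0,-0.001,0,0,0],[0,0,-0.0005,0,0,0],[0,0,0,0,0,0],[0,0,0,0,0,0]]]'; python3 m.py
```

```text
time: 21.03
tool_pos: [0.6563, 0.0726, 0.1844]
tool_rot: [-0.091, 0.604, 0.782, -0.124]
contact_force: [1.3, -2.3, -0.1]
gripper_width: 0.197
grasp_force: 60.9
world [0.6563 0.0726 0.1844] stand frame mm [ 87.6   0.4 184.4] y-axis [ 0.953  0.    -0.304] tool z [-0.304 -0.008 -0.953] yaw err deg 90.02 F [ 1.3 -2.3 -0.1] w 0.197
```

```bash
python3 -m handwheel '[[[0.0012,0.0003,-0.0004,-0.13,0.5,0],[0.0012,0.0003,-0.0004,-0.13,0.5,0],[0,0,0,0,0,0],[0,0,0,0,0,0]]]'; python3 m.py
```

```text
time: 21.37
tool_pos: [0.659, 0.0732, 0.1835]
tool_rot: [-0.096, 0.603, 0.781, -0.131]
contact_force: [2.4, -3.1, 3.7]
gripper_width: 0.195
grasp_force: 61.5
world [0.659  0.0732 0.1835] stand frame mm [ 90.4   0.3 183.5] y-axis [ 0.947  0.    -0.321] tool z [-0.321 -0.009 -0.947] yaw err deg 90.02 F [ 2.4 -3.1  3.7] w 0.195
```

```bash
python3 -m handwheel '[[[0,0,0,0,0,0],[0,0,0,0,0,0],[0,0,0,0,0,0],[0,0,0,0,0,0],[0.0031,0.0008,0.0095,0,0,0],[0.0062,0.0016,0.0189,0,0,0],[0.0093,0.0024,0.0284,0,0,0],[0.0093,0.0024,0.0284,0,0,0],[0,0,0.03,0,0,0],[0,0,0,0,0,0],[0,0,0,0,0,0]]]' 0.4
python3 - <<'E'
from m import *
s=tcp(); ci=camera_info("wrist"); im,d=grab_frame("wrist"); P=cloud("wrist",d,ci); cv2.imwrite("pics/w8.png",im)
im2,d2=grab_frame("scene"); cv2.imwrite("pics/s8.png",cv2.resize(im2[120:270,200:460],(780,450),interpolation=cv2.INTER_CUBIC)); np.savez("s8",P=cloud("scene",d2),im=im2)
c,k=np.cos(np.radians(14.6)),np.sin(np.radians(14.6))
X=P[...,0]-.5716; Y=P[...,1]-.0501; S=np.stack([c*X+k*Y,-k*X+c*Y,P[...,2]],-1)*1000
q=S[(S[...,2]>180)&(S[...,2]<215)&(np.abs(S[...,1])<130)&(S[...,0]>40)&(S[...,0]<140)&(im.max(-1)<140)]
print(len(q),cv2.minAreaRect(q[:,:2].astype(np.float32)),np.percentile(q,[1,50,99],0))
E
```

```text
time: 22.28
tool_pos: [0.6873, 0.0809, 0.3014]
tool_rot: [-0.095, 0.603, 0.782, -0.13]
contact_force: [-0.5, 0.5, -0.3]
gripper_width: 0.403
grasp_force: 0.0
world [0.6873 0.0809 0.3014] stand frame mm [119.7   0.7 301.4] y-axis [ 0.948  0.    -0.317] tool z [-0.317 -0.009 -0.948] yaw err deg 90.02 F [-0.5  0.5 -0.3] w 0.403
5633 ((95.12047576904297, -1.4079360961914062), (23.231159210205078, 198.56781005859375), 0.11348152160644531) [[ 83.95851229 -97.16626633 193.42889485]
 [ 97.93343231  14.08915471 206.77833348]
 [106.32223677  96.14316918 210.00498367]]
```

View pics/s8.png

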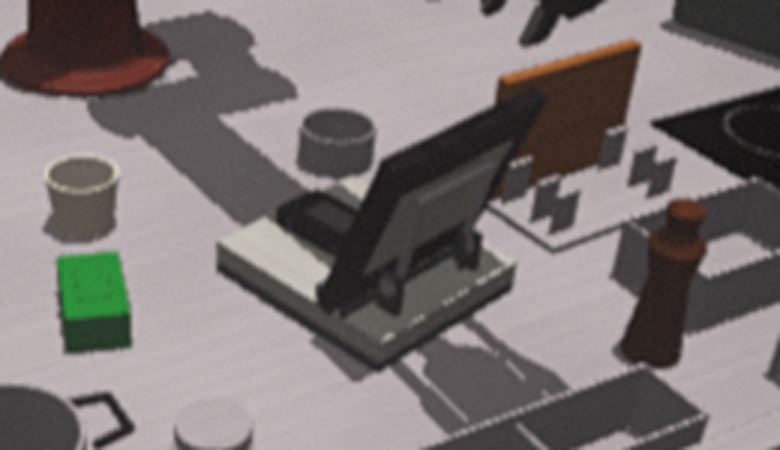

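```bash
python3 -c "
from plant import job_done; print(job_done())"
```

```text
the job is handed in; nothing more can be done
None
```

The job is handed in at about 22 s of robot time: the prop leg is locked at its stop, the battery is flat on the bay floor, and the display leans back on the leg, centred to about 2 mm, with its screen to the front. No verdict came back.

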